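# Build the honey jar shop display

### The job

On the cardboard sheet with the red tape along its front edge, set up the little shop display: seen from the taped edge, stand the large gold-lidded jar on the left dark disc and the large black-lidded jar on the right one, lay the wooden plank across the lids of both, centred and lined up with them, and stand the small white-lidded jar on the middle of the plank. Stand the small green-lidded jar on the sheet in front of the plank, midway between left and right, between the plank and the tape. Do not tip over any jar, and leave the scale, the red tub and the bundle of labels where they are.

Things in the scene. Friction and masses are not known exactly. Their poses are not given: they have to be found in the camera images.
- sheet: Fixed brown cardboard sheet, 190 mm (x) by 220 mm (y), 4 mm thick; origin: centre of underside. Red tape 18 mm wide along its front (-x) edge. Seen from the tape, looking along +x, left is +y. Flat printed dark discs, 66 mm across: left centred at x +30, y +65 mm, right at x +30, y -65 mm. Green jar's place: y 0, about x -46 mm. Lies left or right of the robot's middle, turned up to 0.6 rad.
- gold_jar: Large honey jar, a plain cylinder 58 mm in diameter and 85 mm tall with a flat rigid lid, about 0.3 kg, amber with a gold lid and white label. Origin: centre of its underside; z up. All four jars start upright on a flat blue mat 210 mm square, 3 mm thick (undersides at z = 3 mm), loosely two by two, neighbours 90 to 130 mm apart between centres.
- black_jar: Large honey jar, a plain cylinder 58 mm in diameter and 85 mm tall with a flat rigid lid, about 0.3 kg, almost black with a black lid and white label. Origin: centre of its underside; z up. Starts on the mat.
- white_jar: Small honey jar, a plain cylinder 42 mm in diameter and 55 mm tall with a flat rigid lid, about 0.09 kg, pale honey with a white lid. Origin: centre of its underside; z up. Starts on the mat.
- green_jar: Small honey jar, a plain cylinder 42 mm in diameter and 55 mm tall with a flat rigid lid, about 0.09 kg, pale honey with a green lid. Origin: centre of its underside; z up. Starts on the mat.
- plank: Loose pale wooden plank 190 mm long (its x), 50 mm wide (its y), 16 mm thick, about 0.08 kg. Origin: centre of its underside. Starts flat on the table in the middle, between sheet and mat, its length pointing roughly away from the robot.
- scale: Bystander: white bench scale 120 x 140 mm, 41 mm high, beyond the plank. Origin: centre of its underside. Leave alone.
- tub: Bystander: small red plastic bowl 80 mm across, 45 mm high, close to the robot. Origin: centre of its underside. Leave alone.
- labels: Bystander: bundle of white labels with a blue band, 70 x 100 mm, 25 mm high, at the far side. Origin: centre of its underside. Leave alone.
Things that resemble listed ones, but are neither listed nor needed, are in the scene too. Of the things that look like the gold_jar, the larger one is meant.

How it is judged:
At the end, for the whole second after the job is handed in: Gold (left) and black (right) jars within 12 mm of their discs; plank level on both lids, within 15 mm of centred, 0.17 rad of their line; white jar within 14 mm of plank middle; green jar on the sheet within 15 mm of y = 0, x -16 to -72 mm; jars upright, all at rest (x of gold_jar in the frame of sheet between 0.018 and 0.042 m and y of gold_jar in the frame of sheet between 0.053 and 0.077 m and z of gold_jar in the frame of sheet between 0 and 0.008 m and x of black_jar in the frame of sheet between 0.018 and 0.042 m and y of black_jar in the frame of sheet between -0.077 and -0.053 m and z of black_jar in the frame of sheet between 0 and 0.008 m and x of plank in the frame of sheet between 0.015 and 0.045 m and y of plank in the frame of sheet between -0.015 and 0.015 m and z of plank in the frame of sheet between 0.085 and 0.093 m and angle between the x axis of plank and the y axis of sheet, either way round below 0.17 rad and angle between plank's own z axis and vertical below 0.06 rad and x of white_jar in the frame of plank between -0.015 and 0.015 m and y of white_jar in the frame of plank between -0.014 and 0.014 m and z of white_jar in the frame of plank between 0.012 and 0.02 m and x of green_jar in the frame of sheet between -0.072 and -0.016 m and y of green_jar in the frame of sheet between -0.015 and 0.015 m and z of green_jar in the frame of sheet between 0 and 0.008 m and angle between each of gold_jar, black_jar, white_jar, green_jar's own z axis and vertical below 0.1 rad and linear speed of each of gold_jar, black_jar, white_jar, green_jar, plank below 0.02 m/s); the robot touches nothing.
It fails at once if a jar is tipped over (angle between any of gold_jar, black_jar, white_jar, green_jar's own z axis and vertical above 0.7 rad).
It fails at once if the scale, tub or labels are moved by more than 20 mm (distance of any of scale, tub, labels from where it was at the start of the episode above 0.02 m).
It also fails if it takes over 138 s, if anything falls off the work surface, if the arm or the gripper's body presses on something with over 40 N, if the wrist force passes 120 N, or if a joint passes its speed limit or range.

### The arm

A 6-joint arm with a two-finger parallel gripper is mounted at the origin on the work surface. World frame = base frame: x ahead of the robot, y to its left, z up, the work surface at z = 0. Lengths are in m, angles in rad, forces in N, time in s.
With the tool pointing down it reaches from about 0.25 to 0.775 m from the base axis. Payload 4 kg.
Tool frame: the origin (TCP) lies midway between the tips of the shut fingers; the grasp point (between the pads) lies 19 mm behind it; z points along the fingers, y is the direction in which the jaws open and shut (so a half turn about z gives the same grasp; the last joint's range is limited). The gripper opens to 94 mm and grips with 3 to 60 N. Pads are 16 mm wide; open, the fingers measure 119 mm over their backs; the gripper's body (75 mm by 177 mm) begins 78 mm behind the grasp point.
Start: joints at [1.201, 0.087, 1.371, -0, 1.684, -0.103], TCP at [0.145, 0.531, 0.206] pointing down, gripper open.
Joint ranges: [-3.1, 3.1], [-0.76, 2.03], [0.27, 2.55], [-1.08, 4.22], [0.17, 2.65], [-2.57, 2.57]. Speed limits (rad/s): [2.79, 2.79, 3.14, 3.14, 3.14, 3.14].

### API

Orientations are given as [roll, pitch, yaw] about the fixed x, y, z axes, in that order (R = Rz(yaw) Ry(pitch) Rx(roll)).
In Python, from bench import get_obs, snapshot, ticket gives the robot as it stands.
- The arm moves only by the shell command python3 -m creep 'ROWS' [OPENING]. ROWS is JSON, a list that holds one entry, the list of rows, each a list of 4 numbers: the shift along the tool's x, y, z in mm, then the turn about the tool's z in degrees. A call has 1 to 8 rows; each row shifts and turns the commanded pose from where the row before left it, along the tool's axes as they then stand; what a row does not reach is not made up. A row lasts 1/8 s, in which the tool goes at most 62.5 mm and 10.7 degrees, less where a joint would pass 70% of its speed; a pose out of reach is approached as far as the arm can. A call with a gripper value outside its range is refused whole. OPENING is the opening, from 0 (shut) to 1 (fully open), set as the call begins (- or left out, the last holds). The fingers move at their own pace and stop on an object; the grip force is fixed at half the most. Time passes only in rows, so rows that do not move let the fingers close. It gives the time, the measured TCP pose, the force and the opening at its end, in the units of the state.
- get_obs(): the state, without advancing time (a new reading comes with each control period).
- snapshot(name): name is "scene" or "side" or "wrist"; returns a dict with "color" (384x512x3 uint8, red, green, blue), "depth" (384x512 float32, m along the optical axis (not along the pixel's ray), 0 where there is no reading), "fx", "fy", "cx", "cy" (pixels), "extrinsics" (4x4, takes a point from world to camera coordinates). Camera axes: x right, y down, z forward; pixel columns grow to the right and rows downward; lengths in m; the calibration is good to about 2 mm. A picture is of the moment at which its call begins.
- ticket.close_job(): hands the job in, once; it reports no verdict.
The state is a dict: "time": time; "joint_positions": joint angles; "qvel": joint speeds; "joint_torque": joint torques, N m; "tool_pos": TCP position; "ee_rot": TCP orientation; "wrist_force": force on the tool from outside, world axes, zero at the start; "wrist_torque": the same for the moment, N m; "width": finger opening in m.
Only numpy, scipy, OpenCV 4.12 (cv2) and the standard library are available. Lean on these libraries where they do the work, as an engineer would, in place of code of your own. Each camera call takes 0.05 s, during which the arm holds its last target. There are 200 camera calls.

## Working session

There is one attempt and no reset: what is moved stays moved. The work goes in short steps, Python scripts to look and compute and a shell command to move; the robot and the scene stay as the last step left them, time stands still between calls to the robot, and variables do not carry over. Pictures are saved under pics/ and viewed, on a budget of 14 in all, crops included, one or two more only if the job needs it, and the job is handed in when it is done.

```bash
mkdir -p pics; ls
cat > h.py <<'E'
import numpy as np, cv2, json, sys
from bench import get_obs, snapshot, ticket
def cap(name,tag):
    s=snapshot(name); np.save(f'pics/{tag}.npy',s,allow_pickle=True)
    cv2.imwrite(f'pics/{tag}.png',cv2.cvtColor(s['color'],cv2.COLOR_RGB2BGR)); return s
def load(tag): return np.load(f'pics/{tag}.npy',allow_pickle=True).item()
def cloud(s):
    d=s['depth'];v,u=np.mgrid[:d.shape[0],:d.shape[1]]
    P=np.stack([(u-s['cx'])/s['fx']*d,(v-s['cy'])/s['fy']*d,d,np.ones_like(d)],-1)
    W=P@np.linalg.inv(s['extrinsics']).T
    W=W[...,:3]; W[d==0]=np.nan; return W
def ray(s,u,v,z):
    "pixel onto plane z"
    T=np.linalg.inv(s['extrinsics']); d=T[:3,:3]@[(u-s['cx'])/s['fx'],(v-s['cy'])/s['fy'],1]
    o=T[:3,3]; return o+d*(z-o[2])/d[2]
E
python3 - <<'E'
from h import *
o=get_obs()
for k,v in o.items(): print(k,np.round(v,3))
a=cap('scene','a');b=cap('side','b');c=cap('wrist','c')
for s in (a,b,c): print(np.round(np.linalg.inv(s['extrinsics']),2).tolist(),s['fx'])
cv2.imwrite('pics/ab.png',cv2.resize(np.vstack([cv2.imread('pics/a.png')]),(800,600)))
E
```

```text
pics
time 0.0
joint_positions [ 1.201  0.088  1.372 -0.     1.684 -0.103]
qvel [ 0.     0.     0.001 -0.001  0.001  0.   ]
joint_torque [ 1.0000e-03 -3.4018e+01 -3.0244e+01  7.2000e-02  3.3000e-02 -0.0000e+00]
tool_pos [0.145 0.53  0.204]
ee_rot [-3.139 -0.     2.875]
wrist_force [-0.272 -0.138  0.176]
wrist_torque [ 0.033  0.017 -0.006]
width 0.094
[[-0.05, 0.78, -0.62, 1.31], [1.0, 0.04, -0.03, 0.11], [-0.0, -0.62, -0.78, 1.0], [0.0, 0.0, 0.0, 1.0]] 469.57915191580014
[[0.97, -0.19, 0.17, 0.37], [-0.25, -0.74, 0.62, -0.65], [0.0, -0.64, -0.77, 0.93], [0.0, 0.0, 0.0, 1.0]] 367.04642734570086
[[0.26, 0.93, 0.27, 0.07], [0.96, -0.25, -0.08, 0.55], [-0.0, 0.28, -0.96, 0.39], [0.0, 0.0, 0.0, 1.0]] 313.3281999564106
```

View pics/ab.png

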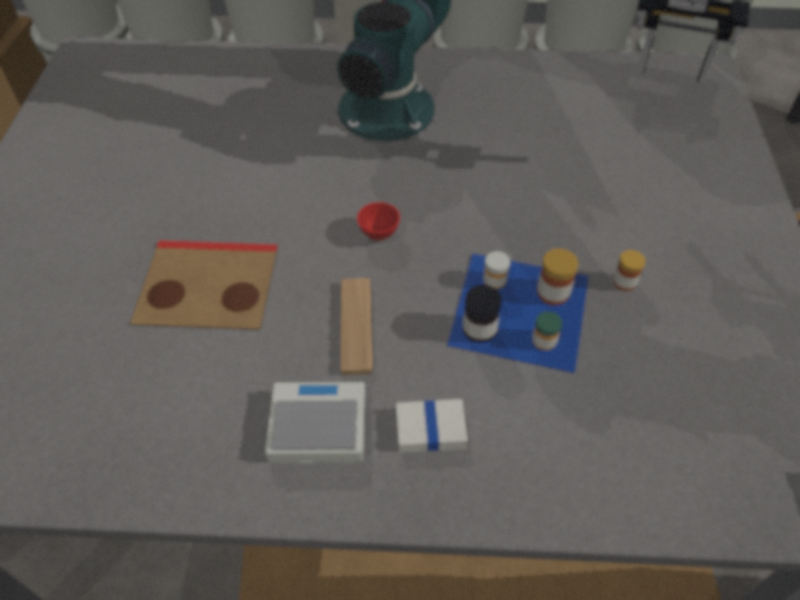

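The scene view shows the sheet at left with red tape at the top (217,246) and discs at (165,294) and (240,297). The plank is at (356,325) and the mat is at right. Two jars look gold-lidded: a larger one on the mat at (558,275) and a smaller one off the mat at (630,270). The larger one on the mat fits the description, and I'll confirm it in a crop.

Run:
```python
from h import *
for t in 'ab':
    s=load(t);W=cloud(s);c=cv2.cvtColor(s['color'],cv2.COLOR_RGB2HSV);z=W[...,2]
    reg=(W[...,0]>.15)&(W[...,0]<.9)&(abs(W[...,1])<.6)
    print(t,'table z',np.nanmedian(z[reg]))
    for nm,lo,hi in(('large',.080,.1),('small',.05,.066),('plank',.011,.022)):
        m=(reg&(z>lo)&(z<hi)).astype(np.uint8)
        n,l,st,ce=cv2.connectedComponentsWithStats(m)
        for i in range(1,n):
            if st[i,4]<60: continue
            p=W[l==i]; xy=p[:,:2].astype(np.float32)
            cc,r=cv2.minEnclosingCircle(xy); print(nm,ce[i].round(),st[i,4],'circ',np.round(cc,3),round(r,3),'z',np.median(p[:,2]).round(4),'rect',np.round(np.hstack([np.array(x).ravel() for x in cv2.minAreaRect(xy)]),3), np.median(c[l==i],0))
    # sheet
    H,S,V=c[...,0],c[...,1],c[...,2]
    m=(reg&(W[...,1]<-.1)&(z<.012)&(S>70)).astype(np.uint8)
    n,l,st,ce=cv2.connectedComponentsWithStats(m); i=1+st[1:,4].argmax()
    g=W[l==i]; r=cv2.minAreaRect(g[:,:2].astype(np.float32)); print('sheet',r)
    hull=cv2.morphologyEx((l==i).astype(np.uint8),cv2.MORPH_CLOSE,np.ones((5,5)))
    d=(hull>0)&(V<0.65*np.median(V[l==i]))
    n,l2,st,ce=cv2.connectedComponentsWithStats(d.astype(np.uint8))
    for k in range(1,n):
        if st[k,4]>40: p=W[l2==k]; print('disc',ce[k],st[k,4],np.nanmean(p,0).round(4),cv2.minEnclosingCircle(p[:,:2].astype(np.float32))[1], np.median(c[l2==k],0))
i=cv2.imread('pics/a.png')[145:245,275:425]
j=cv2.imread('pics/b.png')
cv2.imwrite('pics/crop.png',np.vstack([cv2.resize(i,None,fx=3,fy=3),cv2.resize(j,(450,300))[:, :450]]))
```

```text
a table z 0.0010617725527055644
large [358. 168.] 343 circ [0.498 0.323] 0.032 z 0.0885 rect [ 0.5    0.32   0.058  0.057 37.077] [ 20. 152. 140.]
large [309. 192.] 375 circ [0.584 0.194] 0.031 z 0.0885 rect [5.8300e-01 1.9200e-01 5.7000e-02 5.8000e-02 6.1747e+01] [117.  30.  38.]
small [318. 167.] 174 circ [0.477 0.222] 0.022 z 0.0582 rect [0.477 0.22  0.041 0.04  4.318] [ 30.   11.  160.5]
small [404. 167.] 180 circ [0.466 0.449] 0.023 z 0.0629 rect [0.467 0.449 0.043 0.04  9.534] [ 20. 153. 146.]
small [356. 180.] 102 circ [0.501 0.32 ] 0.028 z 0.0578 rect [5.1300e-01 3.1800e-01 5.6000e-02 3.1000e-02 7.7089e+01] [  9.  101.5  94. ]
small [307. 204.] 96 circ [0.585 0.193] 0.029 z 0.0582 rect [5.9700e-01 1.9200e-01 5.7000e-02 3.2000e-02 8.7266e+01] [30.  21.  58.5]
small [351. 206.] 207 circ [0.6   0.298] 0.023 z 0.0586 rect [ 0.602  0.298  0.04   0.043 32.719] [78. 88. 84.]
plank [242. 141.] 98 circ [0.361 0.009] 0.027 z 0.0159 rect [0.352 0.008 0.03  0.052 3.226] [  1.  173.5 113. ]
plank [227. 208.] 1157 circ [ 0.586 -0.015] 0.099 z 0.0168 rect [ 0.585 -0.013  0.194  0.049  5.938
[... 1419 characters left out ...]
0.057  0.119 41.482] [ 30.   23.  123.5]
plank [265. 210.] 856 circ [ 0.585 -0.017] 0.097 z 0.0169 rect [ 0.585 -0.014  0.191  0.054  6.031] [ 17. 120. 164.]
plank [329. 222.] 102 circ [ 0.776 -0.078] 0.074 z 0.0163 rect [ 0.756 -0.107  0.071  0.148 55.725] [ 37.  19. 119.]
plank [194. 214.] 96 circ [0.369 0.013] 0.028 z 0.0166 rect [0.369 0.022 0.056 0.035 5.351] [  1. 225. 126.]
sheet ((0.5034090876579285, -0.2818686366081238), (0.19266729056835175, 0.2257765531539917), 0.1513659954071045)
disc [268.36968085 274.54521277] 376 [ 0.533  -0.2196  0.0054] 0.03216325491666794 [ 10. 164.  81.]
disc [282.87755102 320.65510204] 490 [ 0.5331 -0.3497  0.0054] 0.032033443450927734 [ 10.  163.5  80. ]
```

View pics/crop.png

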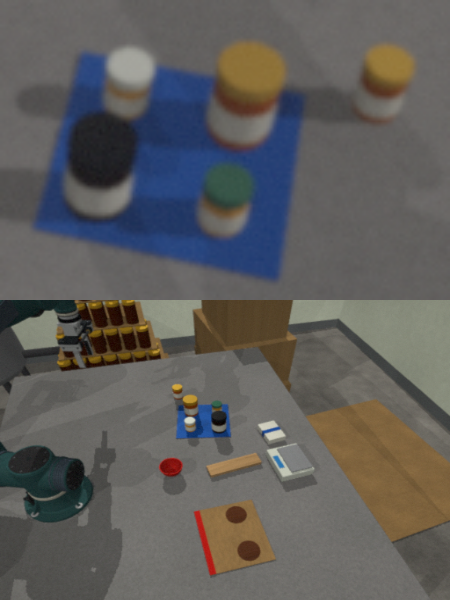

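The crop confirms two gold lids: the large gold jar on the mat (crop pixel 248,95) and a clearly smaller decoy off the mat (387,85). So the target is the one at about (0.498, 0.320). The side view shows the sheet square to the robot. I'll start moving, turning to yaw π first so that tool x = −X, tool y = +Y and tool z is down.

```bash
python3 -m creep '[[[0,0,0,-7.6],[0,0,0,-7.6],[-45,-26,0,0],[-45,-26,0,0],[-45,-26,0,0],[-45,-26,0,0],[-45,-26,0,0],[-45,-26,0,0]]]' 1; python3 -m creep '[[[-40,-27,0,0],[-42,-27,0,0],[0,0,0,0],[0,0,0,0]]]'
python3 - <<'E'
from h import *
s=cap('wrist','w1'); o=get_obs(); print(o['tool_pos'],o['ee_rot'])
W=cloud(s);z=W[...,2]
m=((z>.08)&(z<.1)).astype(np.uint8); n,l,st,ce=cv2.connectedComponentsWithStats(m)
for i in range(1,n):
    if st[i,4]>150: print(ce[i],st[i],cv2.minEnclosingCircle(W[l==i][:,:2].astype(np.float32)))
E
```

```text
time: 1.15
tool_pos: [0.4159, 0.373, 0.2051]
ee_rot: [-3.142, -0.0, 3.14]
wrist_force: [-0.4, 1.2, 0.0]
width: 0.0938
time: 1.65
tool_pos: [0.4962, 0.3201, 0.205]
ee_rot: [3.141, -0.001, 3.14]
wrist_force: [0.3, 0.2, -0.5]
width: 0.094
[0.49584838 0.32059091 0.20529931] [ 3.14133564e+00 -8.52217794e-04  3.14098269e+00]
[252.96680656 183.14116749] [ 224  155   59   57 2621] ((0.49718332290649414, 0.32226306200027466), 0.028943348675966263)
[119.06845238 249.62202381] [105 233  36  40 672] ((0.573898196220398, 0.18567386269569397), 0.02624591626226902)
```

View pics/w1.png

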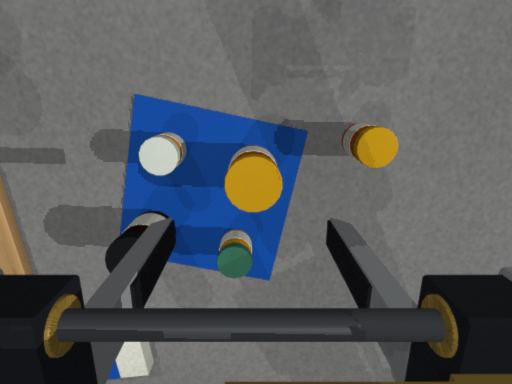

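The wrist view shows the gold lid at (253,183), between the fingers, with the neighbours white (162,153), black (130,250) and green (235,258) clear of both. I'll descend and grip.

```bash
python3 -m creep '[[[-1,1,40,0],[0,0,40,0],[0,0,40,0],[0,0,38,0],[0,0,0,0],[0,0,0,0]]]' 1;  python3 -m creep '[[[0,0,0,0],[0,0,0,0],[0,0,0,0],[0,0,0,0],[0,0,0,0],[0,0,0,0],[0,0,0,0],[0,0,0,0]]]' 0
```

```text
time: 2.45
tool_pos: [0.498, 0.3222, 0.0494]
ee_rot: [3.14, 0.002, 3.141]
wrist_force: [-0.1, 0.4, 0.1]
width: 0.0937
time: 3.45
tool_pos: [0.498, 0.3215, 0.048]
ee_rot: [3.14, 0.001, 3.14]
wrist_force: [0.1, 2.3, 3.4]
width: 0.0576
```

```bash
python3 -m creep '[[[0,0,20,0],[0,0,-20,0],[0,0,-30,0],[0,0,-45,0],[0,0,-45,0],[0,-30,0,0],[-5,-45,0,0],[-5,-50,0,0]]]' 0 | head -0
python3 - <<'E'
from h import *
print(get_obs()['tool_pos'],get_obs()['wrist_force'],get_obs()['width'])
E
```

```text
[0.50650888 0.19413    0.1657131 ] [ 0.9463312  -0.09039559 -2.63895766] 0.05769121761409518Exception ignored on flushing sys.stdout:
BrokenPipeError: [Errno 32] Broken pipe
```

I made a typing mistake: the first row went 20 mm down instead of up, so the jar may have slipped in the grip. I'll check its height in the hand before going on.

Run:
```python
from h import *
s=cap('wrist','w2'); W=cloud(s);z=W[...,2]; o=get_obs(); print(o['tool_pos'],o['width'],o['ee_rot'],o['time'])
c=cv2.cvtColor(s['color'],cv2.COLOR_RGB2HSV)
m=(abs(W[...,0]-.506)<.03)&(abs(W[...,1]-.18)<.05)&(c[...,1]>150)&(z>.1)
print(m.sum(),np.percentile(z[m],[5,50,95]))
for t,n in(('side','b2'),('scene','a2')):
    s=cap(t,n);W=cloud(s);z=W[...,2];c=cv2.cvtColor(s['color'],cv2.COLOR_RGB2HSV)
    m=(abs(W[...,0]-.506)<.045)&(abs(W[...,1]-.16)<.06)&(z>.1)&(z<.26)&(c[...,1]>110)
    print(t,m.sum(),np.nanpercentile(W[m],[2,50,98],axis=0).round(3))
i=cv2.imread('pics/b2.png')[60:260,120:360]
cv2.imwrite('pics/j2.png',np.vstack([cv2.resize(cv2.imread('pics/w2.png'),(400,300)),cv2.resize(i,(360,300))[:, :].repeat(1,0) if 0 else cv2.copyMakeBorder(cv2.resize(i,(360,300)),0,0,20,20,0)]))
```

```text
[0.50723216 0.18749696 0.16577312] 0.05749301482922333 [-3.13228794e+00 -2.91559962e-03  3.13518453e+00] 4.5
11846 [0.21187214 0.21786529 0.28767946]
side 127 [[0.475 0.156 0.14 ]
 [0.488 0.164 0.196]
 [0.528 0.194 0.219]]
scene 524 [[0.482 0.164 0.183]
 [0.516 0.189 0.216]
 [0.531 0.216 0.219]]
```

View pics/j2.png

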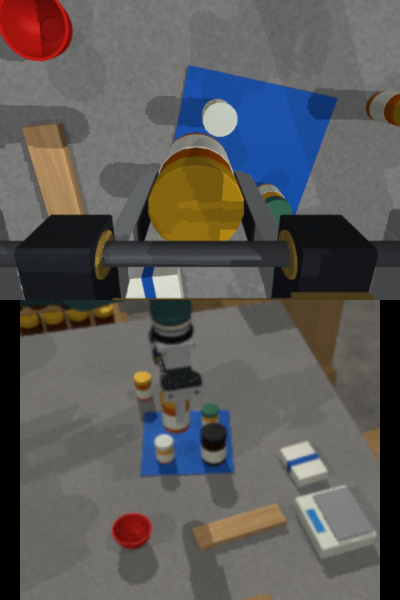

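The lid top is at z 0.218 with TCP at 0.166, so the jar slipped about 12 mm and its underside is now 33 mm below the TCP. It is upright and still firmly held. The white, black and green jars stand on the mat. I'll carry it to the sheet.

```bash
python3 -m creep '[[[-5,-40,0,0],[-5,-53,0,0],[-5,-53,0,0],[-5,-53,0,0],[-5,-53,0,0],[0,-53,0,0],[0,-53,0,0],[0,-40,0,0]]]';python3 -m creep '[[[0,-5,0,0],[0,0,0,0],[0,0,0,0],[0,0,0,0]]]'
python3 - <<'E'
from h import *
s=cap('wrist','w3'); W=cloud(s);z=W[...,2]; o=get_obs(); print(o['tool_pos'],o['ee_rot'])
c=cv2.cvtColor(s['color'],cv2.COLOR_RGB2HSV)
red=((c[...,0]<8)|(c[...,0]>172))&(c[...,1]>150)&(z<.02)&(abs(W[...,1]+.28)<.15)
p=W[red][:,:2].astype(np.float32); print('tape',red.sum(),cv2.minAreaRect(p))
sh=(z<.015)&(c[...,1]>70)&(W[...,1]<-.1)
p=W[sh][:,:2].astype(np.float32);print('sheet',p.min(0),p.max(0),cv2.minAreaRect(p))
d=sh&(c[...,2]<75)
n,l,st,ce=cv2.connectedComponentsWithStats(d.astype(np.uint8))
for k in range(1,n):
    if st[k,4]>200: print('disc',ce[k],st[k,4],cv2.minEnclosingCircle(W[l==k][:,:2].astype(np.float32)))
print(np.percentile(c[...,2][sh],[5,20,50]))
m=(abs(W[...,1]-o['tool_pos'][1])<.032)&(c[...,1]>150)&(z>.19)&(z<.24)
print('lid',W[m].mean(0),np.linalg.lstsq(np.c_[W[m][:,:2],np.ones(m.sum())],W[m][:,2],rcond=None)[0])
E
```

```text
time: 5.6
tool_pos: [0.5314, -0.2032, 0.1661]
ee_rot: [3.141, -0.002, 3.14]
wrist_force: [1.2, 0.1, -2.8]
width: 0.0577
time: 6.1
tool_pos: [0.5321, -0.2057, 0.1675]
ee_rot: [3.141, 0.0, -3.141]
wrist_force: [0.4, 0.4, -2.9]
width: 0.0576
[ 0.53210788 -0.20587931  0.16761699] [ 3.14145980e+00  2.03696364e-04 -3.14138615e+00]
tape 4087 ((0.4161144196987152, -0.28374046087265015), (0.017467672005295753, 0.22053879499435425), 0.01980702020227909)
sheet [ 0.4057929  -0.39700466] [ 0.71033317 -0.13317272] ((0.557904839515686, -0.2652486264705658), (0.30493196845054626, 0.2627590596675873), 0.3313749134540558)
disc [105.88595271 168.78581363] 719 ((0.5306453704833984, -0.362604558467865), 0.027761725708842278)
disc [220.04489796 167.71836735] 245 ((0.5269871950149536, -0.24114558100700378), 0.0187784843146801)
[ 77. 127. 136.]
lid [ 0.52012646 -0.20585388  0.21768194] [ 0.15809675 -0.00122418  0.13519963]
```

View pics/w3.png

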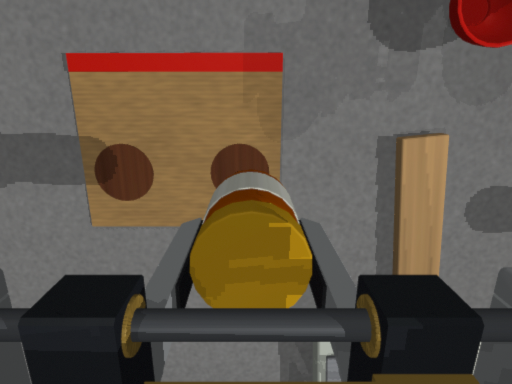

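The wrist view shows the tape at (175,62), discs at (124,172) and (240,165), and the jar just right of the left disc. The tape fit puts the sheet centre at (0.502, −0.284) with yaw 0, so the left disc is at (0.532, −0.219). I'll lower there.

```bash
python3 -m creep '[[[0,-13,20,0],[0,0,35,0],[0,0,35,0],[0,0,25,0],[0,0,10,0],[0,0,3,0],[0,0,2,0],[0,0,0,0]]]'; python3 -m creep '[[[0,0,1.5,0],[0,0,0,0],[0,0,0,0]]]'
```

```text
time: 7.15
tool_pos: [0.5322, -0.2205, 0.0389]
ee_rot: [-3.141, 0.001, 3.14]
wrist_force: [-2.7, 0.7, 2.6]
width: 0.0575
time: 7.52
tool_pos: [0.5322, -0.2205, 0.0389]
ee_rot: [-3.14, 0.002, 3.14]
wrist_force: [-6.2, 1.3, 9.8]
width: 0.0578
```

Contact made. I'll release, rise and look at the result.

```bash
python3 -m creep '[[[0,0,-1,0],[0,0,0,0],[0,0,0,0],[0,0,0,0],[0,0,-15,0],[0,0,-40,0],[0,0,-50,0],[0,0,-50,0]]]' 1; python3 -m creep '[[[-6,52,0,0],[-6,52,0,0],[-6,52,0,0],[-6,52,0,0],[-6,52,0,0],[-6,52,0,0],[-5,50,0,0],[-5,46,0,0]]]'; python3 -m creep '[[[0,0,0,0],[0,0,0,0],[0,0,0,0]]]'
python3 - <<'E'
from h import *
def lids(s,zl,zh):
    W=cloud(s);z=W[...,2];m=((z>zl)&(z<zh)&(W[...,0]>.4)).astype(np.uint8); n,l,st,ce=cv2.connectedComponentsWithStats(m)
    for i in range(1,n):
        if st[i,4]>120: print(ce[i].round(),st[i,4],np.round(np.hstack(cv2.minEnclosingCircle(W[l==i][:,:2].astype(np.float32))),4),np.median(W[l==i],0).round(4))
s=cap('wrist','w4'); print(get_obs()['tool_pos']); lids(s,.083,.1)
for t in('side','scene'):
    print(t);lids(cap(t,t+'4'),.083,.1)
cv2.imwrite('pics/j4.png',np.hstack([cv2.resize(cv2.imread('pics/w4.png'),(400,300)),cv2.resize(cv2.imread('pics/side4.png'),(400,300))]))
E
```

```text
time: 8.52
tool_pos: [0.5319, -0.22, 0.1946]
ee_rot: [-3.141, 0.001, 3.14]
wrist_force: [1.0, 0.3, -0.3]
width: 0.0943
time: 9.52
tool_pos: [0.5787, 0.1898, 0.1934]
ee_rot: [3.141, 0.002, 3.141]
wrist_force: [1.1, -1.0, -0.3]
width: 0.0941
time: 9.9
tool_pos: [0.5787, 0.1865, 0.1925]
ee_rot: [-3.141, 0.001, 3.138]
wrist_force: [-0.6, 0.0, -0.8]
width: 0.0942
[0.5786794  0.1864746  0.19243191]
[259. 189.] 2795 [0.5817 0.1939 0.0291] [0.5802 0.1942 0.0896]
side
[300.  19.] 204 [1.0444 0.9897 0.1568] [1.0406 0.9887 0.0916]
[248. 148.] 190 [0.5807 0.1907 0.03  ] [0.5813 0.1896 0.0889]
[267. 261.] 384 [ 0.5264 -0.2221  0.0295] [ 0.5249 -0.2239  0.0897]
scene
[147. 168.] 327 [ 0.5266 -0.2228  0.0305] [ 0.5288 -0.221   0.0894]
[309. 191.] 360 [0.5827 0.1929 0.0307] [0.5853 0.1926 0.0885]
```

View pics/j4.png

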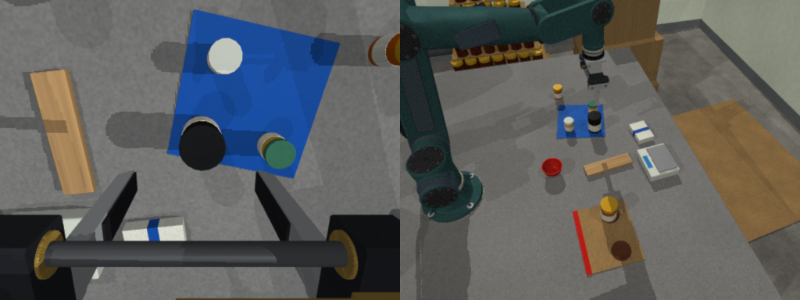

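The gold jar stands upright on the left disc (side view 609,207), at about (0.5265, −0.2225), 6 mm from the ideal and within tolerance. The black lid in the wrist view (203,143 in the half-size) is at (0.582, 0.193). I'll grasp it.

```bash
python3 -m creep '[[[-3,6,20,0],[0,0,40,0],[0,0,40,0],[0,0,40,0],[0,0,0,0],[0,0,0,0]]]' 1;  python3 -m creep '[[[0,0,0,0],[0,0,0,0],[0,0,0,0],[0,0,0,0],[0,0,0,0],[0,0,0,0],[0,0,-10,0],[0,0,-20,0]]]' 0
```

```text
time: 10.8
tool_pos: [0.5821, 0.1941, 0.0528]
ee_rot: [3.141, 0.001, 3.14]
wrist_force: [0.3, -0.1, 0.4]
width: 0.0938
time: 11.8
tool_pos: [0.5801, 0.1935, 0.0805]
ee_rot: [-3.141, -0.004, 3.14]
wrist_force: [0.6, 0.5, -2.1]
width: 0.0578
```

```bash
python3 -m creep '[[[0,0,-35,0],[0,0,-45,0],[0,-20,-20,0],[5,-45,0,0],[5,-50,0,0],[5,-53,0,0],[5,-53,0,0],[5,-53,0,0]]]';python3 -m creep '[[[5,-53,0,0],[5,-53,0,0],[5,-53,0,0],[5,-50,0,0],[5,-40,0,0],[0,-15,0,0],[0,0,0,0],[0,0,0,0]]]'
python3 - <<'E'
from h import *
s=cap('wrist','w5'); W=cloud(s);z=W[...,2]; o=get_obs(); print(o['tool_pos'],o['ee_rot'])
m=(abs(W[...,1]-o['tool_pos'][1])<.032)&(z>.21)&(z<.26)&(W[...,0]<.58)
m=cv2.erode(m.astype(np.uint8),np.ones((3,3)))>0
print('lid',m.sum(),np.percentile(W[m],[5,50,95],axis=0).round(4))
W=cloud(s);m=((z>.083)&(z<.1)).astype(np.uint8); n,l,st,ce=cv2.connectedComponentsWithStats(m)
for i in range(1,n):
    if st[i,4]>120: print(ce[i].round(),st[i,4],np.round(np.hstack(cv2.minEnclosingCircle(W[l==i][:,:2].astype(np.float32))),4))
E
```

```text
time: 12.8
tool_pos: [0.5545, -0.0829, 0.1807]
ee_rot: [-3.141, -0.002, 3.139]
wrist_force: [1.2, 0.5, -1.7]
width: 0.0574
time: 13.8
tool_pos: [0.5308, -0.3427, 0.1817]
ee_rot: [3.14, -0.0, 3.141]
wrist_force: [-0.6, -0.3, -2.6]
width: 0.0574
[ 0.53095903 -0.34252047  0.18196776] [ 3.14078079e+00 -9.05704518e-05 -3.14134605e+00]
lid 10310 [[ 0.5058 -0.3718  0.2177]
 [ 0.5259 -0.3427  0.2191]
 [ 0.5504 -0.3139  0.2497]]
[384. 183.] 3207 [ 0.5252 -0.221   0.0292]
```

View pics/w5.png

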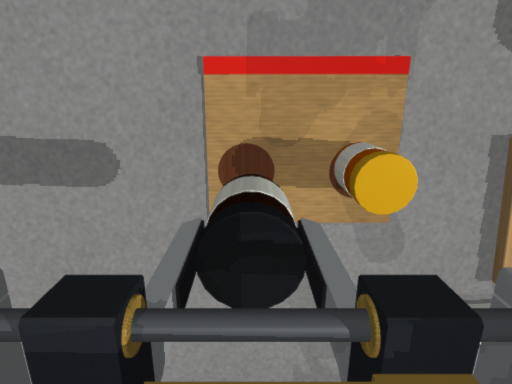

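The wrist view shows the black jar held just above the right disc (246,168), with gold standing at (384,183) on its disc. I'll lower black.

```bash
python3 -m creep '[[[0,-6,20,0],[0,0,35,0],[0,0,35,0],[0,0,25,0],[0,0,9,0],[0,0,3,0],[0,0,2,0],[0,0,0,0]]]'; python3 -m creep '[[[0,0,1,0],[0,0,0,0]]]'
```

```text
time: 14.85
tool_pos: [0.5313, -0.3504, 0.0541]
ee_rot: [-3.14, 0.002, 3.14]
wrist_force: [0.0, 1.0, -2.0]
width: 0.0577
time: 15.1
tool_pos: [0.5313, -0.3505, 0.0534]
ee_rot: [-3.14, 0.002, 3.14]
wrist_force: [0.7, 0.5, 1.8]
width: 0.0576
```

```bash
python3 -m creep '[[[0,0,0.5,0],[0,0,0,0],[0,0,0,0],[0,0,0,0],[0,0,-15,0],[0,0,-40,0],[0,0,-50,0],[0,0,-30,0]]]' 1; python3 -m creep '[[[-6,55,0,0],[-6,55,0,0],[-6,55,0,0],[-6,55,0,0],[-6,55,0,0],[-6,55,0,0],[-6,55,0,0],[-6,55,0,0]]]'; python3 -m creep '[[[-6,55,0,0],[-6,55,0,0],[-6,50,0,0],[-4,30,0,0],[0,15,0,0],[0,0,0,0],[0,0,0,0],[0,0,0,0]]]'
cat >> h.py <<'E'
def lids(s,zl,zh,A=120):
    W=cloud(s);z=W[...,2];m=((z>zl)&(z<zh)&(W[...,0]>.3)&(W[...,0]<.8)).astype(np.uint8); n,l,st,ce=cv2.connectedComponentsWithStats(m)
    for i in range(1,n):
        if st[i,4]>A: print(ce[i].round(),st[i,4],np.round(np.hstack(cv2.minEnclosingCircle(W[l==i][:,:2].astype(np.float32))),4),np.median(W[l==i],0).round(4))
E
python3 - <<'E'
from h import *
s=cap('wrist','w6'); print(get_obs()['tool_pos']); lids(s,.053,.062)
for t in('side','scene'):
    print(t);lids(cap(t,t+'6'),.083,.1)
cv2.imwrite('pics/j6.png',np.hstack([cv2.resize(cv2.imread('pics/w6.png'),(400,300)),cv2.resize(cv2.imread('pics/scene6.png'),(400,300))]))
E
```

```text
time: 16.1
tool_pos: [0.5316, -0.3507, 0.1913]
ee_rot: [-3.138, 0.005, 3.14]
wrist_force: [-0.0, -0.1, 0.1]
width: 0.0942
time: 17.1
tool_pos: [0.5796, 0.0917, 0.1881]
ee_rot: [3.141, 0.002, 3.14]
wrist_force: [0.2, 0.8, -0.0]
width: 0.0942
time: 18.1
tool_pos: [0.6019, 0.2935, 0.1869]
ee_rot: [-3.142, 0.0, 3.138]
wrist_force: [-0.7, -0.6, 0.4]
width: 0.094
[0.60187592 0.29362206 0.18682231]
[405.  39.] 204 [0.4666 0.4448 0.0206] [0.4709 0.4323 0.058 ]
[172.  45.] 1807 [0.4743 0.2223 0.021 ] [0.4744 0.2229 0.0597]
[257. 177.] 1279 [0.5995 0.3004 0.021 ] [0.5984 0.3008 0.0596]
side
[267. 261.] 382 [ 0.526  -0.2224  0.0302] [ 0.525  -0.2235  0.09  ]
[285. 309.] 489 [ 0.5325 -0.3523  0.0295] [ 0.5315 -0.3536  0.0896]
scene
[ 97. 168.] 332 [ 0.5327 -0.3511  0.0317] [ 0.5359 -0.3506  0.0896]
[147. 168.] 331 [ 0.5264 -0.2205  0.0303] [ 0.5291 -0.2212  0.0897]
```

View pics/j6.png

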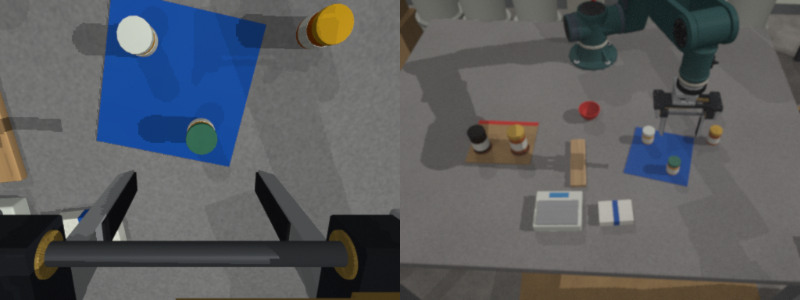

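The black jar stands at (0.532, −0.351) and gold at (0.526, −0.222), both upright on their discs. The green lid in the wrist view (201,138 in the half-size) is at (0.600, 0.299). I'll grasp it.

```bash
python3 -m creep '[[[2,5,35,0],[0,0,42,0],[0,0,42,0],[0,0,40,0],[0,0,0,0],[0,0,0,0]]]' 1;  python3 -m creep '[[[0,0,0,0],[0,0,0,0],[0,0,0,0],[0,0,0,0],[0,0,0,0],[0,0,0,0],[0,0,0,0],[0,0,-10,0]]]' 0;  python3 -m creep '[[[0,0,-30,0],[0,0,-40,0],[0,0,-40,0],[0,-30,0,0],[10,-45,0,0],[10,-53,0,0],[12,-53,0,0],[12,-53,0,0]]]'
```

```text
time: 19.0
tool_pos: [0.6008, 0.3001, 0.0294]
ee_rot: [3.141, 0.002, 3.14]
wrist_force: [0.8, -0.1, 0.2]
width: 0.0941
time: 20.0
tool_pos: [0.5987, 0.2994, 0.0364]
ee_rot: [-3.14, -0.003, 3.14]
wrist_force: [-0.1, 0.2, -0.9]
width: 0.0413
time: 21.0
tool_pos: [0.5549, 0.0643, 0.1483]
ee_rot: [-3.141, 0.001, 3.14]
wrist_force: [0.1, -0.3, -0.5]
width: 0.0414
```

```bash
python3 -m creep '[[[14,-53,0,0],[14,-53,0,0],[14,-53,0,0],[14,-53,0,0],[14,-53,0,0],[14,-45,0,0],[14,-40,0,0],[0,0,0,0]]]';  python3 -m creep '[[[0,0,20,0],[0,0,35,0],[0,0,35,0],[0,0,20,0],[0,0,5,0],[0,0,2,0],[0,0,0,0],[0,0,0,0]]]'
```

```text
time: 22.0
tool_pos: [0.4557, -0.2864, 0.148]
ee_rot: [-3.141, 0.0, 3.135]
wrist_force: [-0.0, -0.3, -0.7]
width: 0.0413
time: 23.0
tool_pos: [0.4575, -0.2843, 0.0316]
ee_rot: [-3.14, 0.002, 3.14]
wrist_force: [0.4, -0.6, -0.4]
width: 0.0415
```

```bash
python3 -m creep '[[[0,0,1.5,0],[0,0,1,0],[0,0,0,0]]]';  python3 -m creep '[[[0,0,0,0],[0,0,0,0],[0,0,0,0],[0,0,0,0],[0,0,-15,0],[0,0,-40,0],[0,0,-50,0],[0,0,-50,0]]]' 1; python3 -m creep '[[[-20,45,0,0],[-20,45,0,0],[-20,45,0,0],[-22,45,0,0],[-22,45,0,0],[-22,44,0,0],[0,0,0,-6],[0,0,0,0]]]'
python3 - <<'E'
from h import *
s=cap('wrist','w7'); print(get_obs()['tool_pos'],get_obs()['ee_rot']); lids(s,.05,.07,80)
W=cloud(s);z=W[...,2];m=((z>.012)&(z<.022)).astype(np.uint8); n,l,st,ce=cv2.connectedComponentsWithStats(m)
for i in range(1,n):
    if st[i,4]>800: print(ce[i],st[i,4],cv2.minAreaRect(W[l==i][:,:2].astype(np.float32)),W[l==i].max(0))
print('scene');lids(cap('scene','scene7'),.052,.066,80)
cv2.imwrite('pics/j7.png',np.hstack([cv2.resize(cv2.imread('pics/w7.png'),(400,300)),cv2.resize(cv2.imread('pics/scene7.png'),(400,300))]))
E
```

```text
time: 23.38
tool_pos: [0.4569, -0.2841, 0.0284]
ee_rot: [-3.141, 0.0, 3.14]
wrist_force: [-0.5, 0.9, 2.7]
width: 0.0417
time: 24.38
tool_pos: [0.4568, -0.2839, 0.1857]
ee_rot: [-3.141, 0.001, 3.14]
wrist_force: [0.3, -0.8, 0.2]
width: 0.0939
time: 25.38
tool_pos: [0.5835, -0.0145, 0.184]
ee_rot: [-3.141, 0.001, -3.038]
wrist_force: [-0.9, -0.5, -0.3]
width: 0.0942
[ 0.58333089 -0.01506254  0.18385968] [-3.14132142e+00  1.00116385e-03 -3.03990983e+00]
[61. 98.] 837 [ 0.5245 -0.2188  0.0286] [ 0.5207 -0.1966  0.0607]
[500.  95.] 975 [0.4745 0.2203 0.0208] [0.4773 0.2095 0.0592]
[252.45209707 164.01094123] 7129 ((0.584113597869873, -0.012377187609672546), (0.18931016325950623, 0.05011948570609093), 5.715110778808594) [0.68051393 0.02096821 0.02034833]
scene
[131. 156.] 159 [ 0.459  -0.2866  0.0231] [ 0.4611 -0.2839  0.0592]
[318. 167.] 167 [0.4755 0.2206 0.0225] [0.4792 0.2205 0.0585]
[404. 167.] 175 [0.4668 0.4498 0.023 ] [0.4704 0.4476 0.0629]
[102. 180.] 84 [ 0.537  -0.3491  0.0274] [ 0.5538 -0.3372  0.0582]
[151. 180.] 81 [ 0.5308 -0.2197  0.0285] [ 0.5481 -0.2133  0.0588]
```

View pics/j7.png

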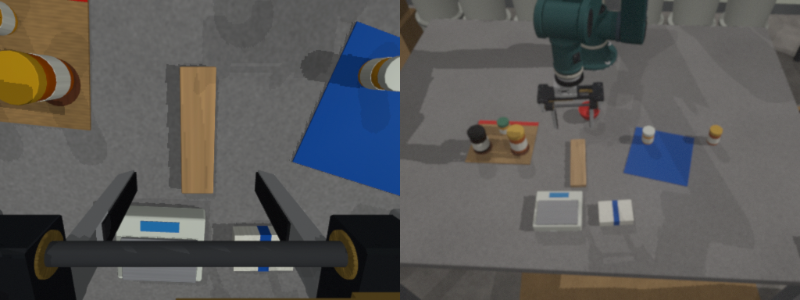

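Green stands between the front and the jars (scene half-size 503,124) at (0.457, −0.284), on target. The plank lies at (0.584, −0.013), 5.7° from x, centred between the fingers. I'll grasp it.

```bash
python3 -m creep '[[[-1,2,40,0],[0,0,45,0],[0,0,45,0],[0,0,35,0],[0,0,10,0],[0,0,2,0],[0,0,0,0],[0,0,0,0]]]' 1;  python3 -m creep '[[[0,0,0,0],[0,0,0,0],[0,0,0,0],[0,0,0,0],[0,0,0,0],[0,0,0,0],[0,0,-1,0],[0,0,-5,0]]]' 0
```

```text
time: 26.48
tool_pos: [0.5853, -0.0132, 0.0079]
ee_rot: [-3.141, 0.003, -3.039]
wrist_force: [-0.6, -0.1, 0.4]
width: 0.0938
time: 27.48
tool_pos: [0.5835, -0.013, 0.0116]
ee_rot: [3.141, -0.001, -3.038]
wrist_force: [0.2, 0.2, 0.3]
width: 0.0496
```

```bash
python3 -m creep '[[[0,0,-25,0],[0,0,-45,0],[0,0,-45,0],[0,0,-45,0],[0,0,-20,0],[0,0,0,9.6],[0,0,0,9.6],[0,0,0,9.6]]]'; python3 -m creep '[[[0,0,0,9.6],[0,0,0,9.6],[0,0,0,9.6],[0,0,0,9.6],[0,0,0,9.6],[0,0,0,9.6],[0,0,0,9.5],[0,0,0,0]]]'; python3 -m creep '[[[0,0,0,0],[0,0,0,0]]]'
```

```text
time: 28.48
tool_pos: [0.5839, -0.013, 0.1924]
ee_rot: [3.141, 0.0, 2.737]
wrist_force: [-0.1, -0.2, 0.3]
width: 0.0497
time: 29.48
tool_pos: [0.5839, -0.013, 0.1922]
ee_rot: [3.141, -0.0, 1.573]
wrist_force: [-0.2, -0.5, -0.6]
width: 0.0497
time: 29.72
tool_pos: [0.584, -0.013, 0.192]
ee_rot: [3.142, -0.0, 1.572]
wrist_force: [-0.5, 0.6, -1.6]
width: 0.0494
```

Tool x is now +Y and tool y is +X. I need −272 mm in Y and −54 mm in X.

```bash
python3 -m creep '[[[-40,-9,0,0],[-45,-9,0,0],[-45,-9,0,0],[-45,-9,0,0],[-45,-9,0,0],[-40,-9,0,0],[-12,0,0,0],[0,0,0,0]]]'; python3 -m creep '[[[0,0,0,0],[0,0,0,0]]]'
python3 - <<'E'
from h import *
s=cap('wrist','w8'); o=get_obs();print(o['tool_pos'],o['ee_rot'])
for t in('side','scene'):
    s=cap(t,t+'8');W=cloud(s);z=W[...,2];c=cv2.cvtColor(s['color'],cv2.COLOR_RGB2HSV)
    m=(z>.185)&(z<.215)&(abs(W[...,1]+.285)<.13)&(abs(W[...,0]-.53)<.05)&(c[...,1]>60)&(c[...,0]<25)
    p=W[m];print(t,m.sum(),np.median(p[:,2]),cv2.minAreaRect(p[:,:2].astype(np.float32)),p.min(0),p.max(0))
cv2.imwrite('pics/j8.png',np.hstack([cv2.resize(cv2.imread('pics/w8.png'),(400,300)),cv2.resize(cv2.imread('pics/scene8.png')[100:292,20:276],(400,300))]))
E
```

```text
time: 30.72
tool_pos: [0.5301, -0.2851, 0.1917]
ee_rot: [-3.141, -0.001, 1.571]
wrist_force: [0.7, -0.3, -0.8]
width: 0.0498
time: 30.98
tool_pos: [0.5305, -0.2837, 0.1921]
ee_rot: [3.141, -0.0, 1.573]
wrist_force: [-0.6, 0.5, -0.2]
width: 0.0493
[ 0.53046804 -0.28383015  0.19214065] [ 3.14128102e+00 -1.67435122e-04  1.57288996e+00]
side 1327 0.2029170327370834 ((0.5258228778839111, -0.3121052086353302), (0.06394617259502411, 0.14394237101078033), 3.02767014503479) [ 0.49266155 -0.38299496  0.18826441] [ 0.55690187 -0.23892438  0.2139258 ]
scene 1179 0.20243584804179493 ((0.5307492613792419, -0.2870464324951172), (0.1913159340620041, 0.05550128221511841), 89.80279541015625) [ 0.50301267 -0.3826792   0.18568314] [ 0.55855183 -0.19139223  0.20803946]
```

View pics/j8.png

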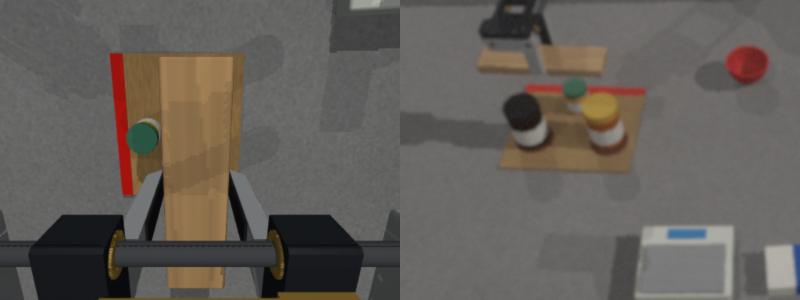

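The plank is held level along Y above the jars, centred at about (0.531, −0.287). I'll lower it onto the lids.

```bash
python3 -m creep '[[[1.5,0,25,0],[0,0,35,0],[0,0,25,0],[0,0,6,0],[0,0,3,0],[0,0,0,0],[0,0,0,0]]]'; python3 -m creep '[[[0,0,2,0],[0,0,0,0],[0,0,0,0]]]'
```

```text
time: 32.0
tool_pos: [0.5307, -0.2839, 0.0994]
ee_rot: [3.14, 0.001, 1.571]
wrist_force: [-0.5, 0.1, -1.4]
width: 0.0496
time: 32.38
tool_pos: [0.53, -0.2835, 0.0959]
ee_rot: [-3.142, -0.0, 1.571]
wrist_force: [-0.7, -0.8, -0.3]
width: 0.0498
```

```bash
python3 -m creep '[[[0,0,1,0],[0,0,0,0]]]'; python3 -m creep '[[[0,0,1,0],[0,0,0,0],[0,0,0,0]]]'
```

```text
time: 32.62
tool_pos: [0.5301, -0.2835, 0.0949]
ee_rot: [3.142, -0.0, 1.571]
wrist_force: [-0.2, -0.4, -1.3]
width: 0.0493
time: 33.0
tool_pos: [0.5301, -0.2836, 0.0949]
ee_rot: [3.141, 0.0, 1.571]
wrist_force: [-1.8, 1.0, 5.0]
width: 0.0498
```

Contact at 5 N. I'll release, rise and go to the white jar with the same orientation.

```bash
python3 -m creep '[[[0,0,-1,0],[0,0,0,0],[0,0,0,0],[0,0,0,0],[0,0,0,0],[0,0,-30,0],[0,0,-40,0],[0,0,-30,0]]]' 1; python3 -m creep '[[[50,-5,0,0],[52,-6,0,0],[52,-6,0,0],[52,-6,0,0],[52,-6,0,0],[52,-6,0,0],[52,-6,0,0],[52,-5,0,0]]]';python3 -m creep '[[[50,-5,0,0],[40,-3,0,0],[0,0,0,0],[0,0,0,0]]]'
python3 - <<'E'
from h import *
s=cap('wrist','w9'); o=get_obs();print(o['tool_pos'],o['ee_rot']);lids(s,.053,.063)
for t in('side','scene'):
    s=cap(t,t+'9');W=cloud(s);z=W[...,2];c=cv2.cvtColor(s['color'],cv2.COLOR_RGB2HSV)
    m=(z>.095)&(z<.115)&(abs(W[...,1]+.285)<.13)&(abs(W[...,0]-.53)<.05)
    p=W[m];print(t,m.sum(),np.median(p[:,2]),cv2.minAreaRect(p[:,:2].astype(np.float32)),np.linalg.lstsq(np.c_[p[:,:2],np.ones(len(p))],p[:,2],rcond=None)[0])
cv2.imwrite('pics/j9.png',np.hstack([cv2.resize(cv2.imread('pics/w9.png'),(400,300)),cv2.resize(cv2.imread('pics/scene9.png')[100:292,20:276],(400,300))]))
E
```

```text
time: 34.0
tool_pos: [0.5304, -0.2837, 0.1969]
ee_rot: [3.14, 0.001, 1.571]
wrist_force: [1.4, -1.1, -0.0]
width: 0.0943
time: 35.0
tool_pos: [0.4836, 0.1321, 0.1952]
ee_rot: [3.141, -0.0, 1.571]
wrist_force: [1.3, -0.7, -0.3]
width: 0.0937
time: 35.5
tool_pos: [0.476, 0.2199, 0.1949]
ee_rot: [3.142, 0.001, 1.571]
wrist_force: [-1.1, -0.8, 0.6]
width: 0.0943
[0.47611828 0.21949673 0.19497713] [3.14143021e+00 5.80918695e-04 1.56999237e+00]
[250. 174.] 1233 [0.4741 0.2221 0.0211] [0.4736 0.223  0.0597]
side 1604 0.10582416883833012 ((0.5289848446846008, -0.2873893976211548), (0.19051103293895721, 0.05050847679376602), 89.94709777832031) [0.01938766 0.00281924 0.09617463]
scene 1296 0.10563123560863602 ((0.5312302112579346, -0.28633472323417664), (0.055763669312000275, 0.19125482439994812), 0.17395992577075958) [-0.06556792 -0.00181908  0.1394892 ]
```

View pics/j9.png

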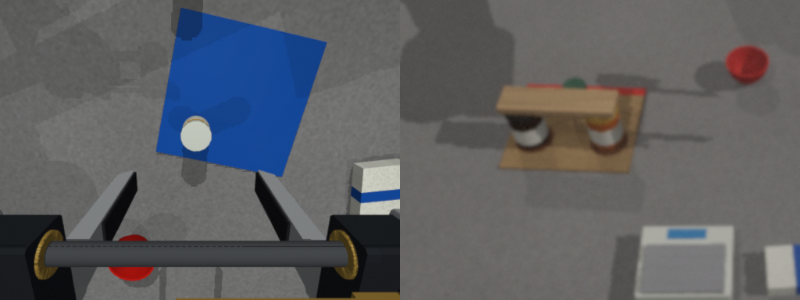

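The plank lies level across both lids, centred at about (0.530, −0.287). The white jar is between the fingers, so I'll grasp it.

```bash
python3 -m creep '[[[2,-1,40,0],[0,0,45,0],[0,0,45,0],[0,0,36,0],[0,0,0,0],[0,0,0,0]]]' 1;  python3 -m creep '[[[0,0,0,0],[0,0,0,0],[0,0,0,0],[0,0,0,0],[0,0,0,0],[0,0,0,0],[0,0,0,0],[0,0,-10,0]]]' 0;  python3 -m creep '[[[0,0,-30,0],[0,0,-45,0],[0,0,-50,0],[0,0,-50,0],[-30,0,-20,0],[-45,5,0,0],[-52,5,0,0],[-52,5,0,0]]]'
```

```text
time: 36.4
tool_pos: [0.4762, 0.2223, 0.0307]
ee_rot: [3.139, -0.001, 1.57]
wrist_force: [0.4, 0.1, 0.4]
width: 0.0942
time: 37.4
tool_pos: [0.4738, 0.2221, 0.0381]
ee_rot: [-3.139, 0.001, 1.571]
wrist_force: [0.8, -0.1, -1.7]
width: 0.0416
time: 38.4
tool_pos: [0.4897, 0.0421, 0.2346]
ee_rot: [3.141, -0.0, 1.572]
wrist_force: [0.0, 0.1, -0.9]
width: 0.0412
```

```bash
python3 -m creep '[[[-50,7,0,0],[-50,7,0,0],[-50,7,0,0],[-50,7,0,0],[-50,6,0,0],[-45,6,0,0],[-34,0,0,0],[0,0,0,0]]]'; python3 -m creep '[[[0,0,20,0],[0,0,35,0],[0,0,30,0],[0,0,13,0],[0,0,0,0],[0,0,0,0]]]'
```

```text
time: 39.4
tool_pos: [0.5294, -0.2876, 0.2334]
ee_rot: [-3.14, -0.001, 1.568]
wrist_force: [-0.2, -0.0, -0.6]
width: 0.0416
time: 40.15
tool_pos: [0.5309, -0.2857, 0.1379]
ee_rot: [3.139, 0.001, 1.571]
wrist_force: [-0.1, -0.2, -1.1]
width: 0.0417
```

```bash
python3 -m creep '[[[0,0,3,0],[0,0,2,0],[0,0,0,0],[0,0,0,0]]]'; python3 -m creep '[[[0,0,1,0],[0,0,0,0],[0,0,0,0]]]'
```

```text
time: 40.65
tool_pos: [0.53, -0.2856, 0.131]
ee_rot: [3.142, -0.0, 1.571]
wrist_force: [-0.3, -0.2, -2.1]
width: 0.0414
time: 41.02
tool_pos: [0.5301, -0.2856, 0.1309]
ee_rot: [3.141, 0.001, 1.571]
wrist_force: [-2.1, 1.6, 5.9]
width: 0.0414
```

```bash
python3 -m creep '[[[0,0,-1,0],[0,0,0,0],[0,0,0,0],[0,0,0,0],[0,0,0,0],[0,0,-30,0],[0,0,-40,0],[0,0,-30,0]]]' 1; python3 -m creep '[[[40,-5,0,0],[50,-6,0,0],[50,-6,0,0],[50,-6,0,0],[50,-6,0,0],[0,0,0,0],[0,0,0,0],[0,0,0,0]]]'
python3 - <<'E'
from h import *
for t in('side','scene'):
    s=cap(t,t+'10');W=cloud(s);z=W[...,2];print(t)
    for nm,lo,hi in(('plank',.098,.112),('white',.154,.168),('green',.053,.066)):
        m=(z>lo)&(z<hi)&(abs(W[...,1]+.285)<.13)&(abs(W[...,0]-.52)<(.08))
        if nm=='green': m&=(W[...,0]<.49)
        p=W[m]; print(nm,m.sum(),np.median(p[:,2]).round(4) if len(p) else 0, cv2.minAreaRect(p[:,:2].astype(np.float32)) if len(p) else 0)
    for nm,c0 in(('gold',-.2215),('black',-.351)): # body front
        m=(z>.02)&(z<.08)&(abs(W[...,1]-c0)<.04)&(abs(W[...,0]-.53)<.04); p=W[m]; print(nm,m.sum(),p.min(0).round(3),p.max(0).round(3))
cv2.imwrite('pics/j10.png',np.hstack([cv2.resize(cv2.imread('pics/side10.png')[180:372,160:416],(400,300)),cv2.resize(cv2.imread('pics/scene10.png')[60:300,20:340],(400,300))]))
E
```

```text
time: 42.02
tool_pos: [0.5303, -0.2857, 0.2329]
ee_rot: [3.14, 0.001, 1.571]
wrist_force: [0.9, 0.7, 0.5]
width: 0.0939
time: 43.02
tool_pos: [0.5011, -0.0467, 0.2308]
ee_rot: [-3.141, 0.0, 1.569]
wrist_force: [-1.2, -0.4, 0.8]
width: 0.0939
side
plank 1223 0.1057 ((0.5291033983230591, -0.28737878799438477), (0.19033561646938324, 0.050862427800893784), 89.93578338623047)
white 251 0.1606 ((0.5287461876869202, -0.2881510853767395), (0.039505161345005035, 0.040863532572984695), 54.72901153564453)
green 211 0.0599 ((0.4581880271434784, -0.28646790981292725), (0.04026653245091438, 0.03724413737654686), 78.0135269165039)
gold 83 [ 0.497 -0.248  0.02 ] [ 0.515 -0.213  0.079]
black 186 [ 0.503 -0.381  0.021] [ 0.554 -0.341  0.08 ]
scene
plank 1064 0.1055 ((0.5307043194770813, -0.28687989711761475), (0.19130229949951172, 0.05669528618454933), 89.67925262451172)
white 193 0.1606 ((0.5301299095153809, -0.28656500577926636), (0.04217051714658737, 0.04078882932662964), 14.029335021972656)
green 78 0.0597 ((0.4534112215042114, -0.2823721170425415), (0.03826165199279785, 0.02322724275290966), 83.60255432128906)
gold 327 [ 0.517 -0.249  0.02 ] [ 0.557 -0.193  0.08 ]
black 334 [ 0.522 -0.373  0.021] [ 0.566 -0.322  0.08 ]
```

View pics/j10.png

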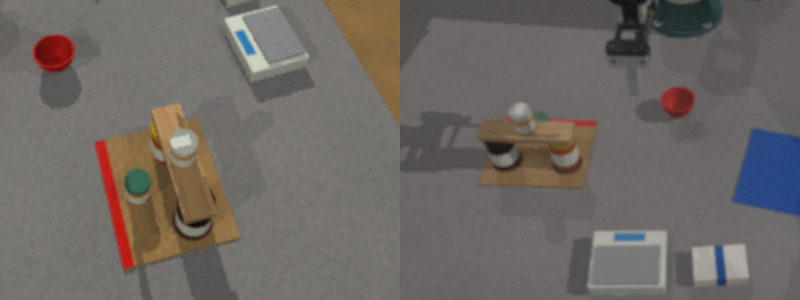

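The display stands complete: all four jars are upright, the plank is level, white is on its middle, and the scale, tub and labels look undisturbed. I'll hand it in.

```bash
python3 -c "
from bench import ticket; print(ticket.close_job())"
```

```text
the job is handed in; nothing more can be done
None
```

The shop display is set up as asked and the job is handed in, at about 43 s of the 138 s allowed. The interface gave no verdict, so these are my own last measurements (calibration good to about 2 mm):

| Item | Measured in the sheet's frame | Allowed |
|---|---|---|
| Gold jar | x about +24, y about +62 mm | x 18 to 42, y 53 to 77 mm |
| Black jar | x about +30, y about −67 mm | x 18 to 42, y −77 to −53 mm |
| Plank | x about +28, y about −3 mm, 0.1–0.3° off line; top at z 105.6 mm, as expected resting on both lids | x 15 to 45, y ±15 mm, 0.17 rad |
| White jar | within 2 mm of the plank's middle | ±14 mm |
| Green jar | x about −45, y about 0 mm | x −72 to −16, y ±15 mm |

- **Bystanders and clearance:** The last pictures show all the jars upright. The scale, tub and labels look undisturbed; I did not measure them again. The gripper is clear of everything.
- **My mistake:** After gripping the gold jar I typed a row that went 20 mm down instead of up. It pressed the jar onto the mat and it slipped about 12 mm in the grip. I did not see the peak force of that press.
- **Tightest result:** The gold jar ended about 7 mm off its disc's centre, possibly from that slip. Its x has about 6 mm to spare, less the calibration error.
- **Checks that disagreed:** A plane fit on the held gold lid suggested about 9° of tilt. I put that down to rim pixels, and the jar's lid sat at the right height once released. Fits to the plank's top gave slopes of 0.02 (side) and −0.07 (scene) across its width. They disagree in sign, so I took them as edge effects.

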